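Index a jar to its third label position and hold the index knob

TASK

On the jar-labelling jig, first swing the keeper bar shut across the front of the jar until it clicks into its catch. Then turn the index knob on the grey index head clockwise (seen from above), counting the clicks, to the third stop from where it stands, never past it, and finish with the gripper still holding the knob there. The keeper bar stays shut, and the other things on the bench are left where they are.

Things in the scene. Friction and masses are not known exactly. Their poses are not given: they have to be found in the camera images.
- jig: Fixed aluminium base plate of the labelling jig, 220 x 360 x 15 mm, on the table. Origin: centre of its underside; x points away from the robot at yaw 0, y to the left along the 360 mm side, z up. It carries the jar on its turn-plate, the keeper bar with its pivot and catch, and, on its +y part, the grey index head.
- jar_top (a point): Centre of the top of the brass lid of the jar on the jig, 111 mm above the table, at x, y = (27, -65) mm in the jig's frame. The jar has radius 33 mm and stands on a steel turn-plate of radius 42 mm that turns with the knob. Behind it (jig +x) stands an aluminium back rest 90 mm wide, its top 75 mm above the table.
- catch (a point): Centre of the top of the catch, a dark steel block 30 x 30 mm fixed on the jig beyond the keeper bar's free end, with a short sprung nose towards the bar; 72 mm above the table, at x, y = (-22, 40) mm in the jig's frame.
- keeper_handle (a point): On the axis of the keeper bar's upright handle post, 20 mm below its top. The post is a steel pin 16 mm in diameter near the free end of the bar, 125 mm from the hinge axis, standing free above the bar from 72 to 136 mm above the table; this point is at 116 mm. The bar is steel, 12 mm wide, 14 mm thick. With the bar shut this point is at x, y = (-22, -10) mm in the jig's frame.
- keeper_hinge (a point): Point on the keeper bar's vertical hinge axis, at the same height as keeper_handle (116 mm above the table); fixed to the jig at its x, y = (-22, -135) mm. The pivot itself ends at 74 mm above the table.
- keeper (a joint): Keeper bar angle, rad: 0 = shut, on its stop, bar along the jig's +y in front of the jar; grows as it opens, swinging level, counterclockwise from above, to the jig's -x side. Starts at 0.8 to 1.2, limit 1.6. Little friction (under 1 N at the handle); stays where left. Over the last 0.12 rad its tip rides over a sprung ball (about 2 N at the handle) and clicks in; shut it reads 0 to 0.02.
- head: Fixed index head: grey painted block 84 x 84 x 60 mm on the jig's base plate (its underside 15 mm above the table), square to the jig. Origin: centre of its underside; axes parallel to the jig's. On its top lies a steel dividing plate of radius 40 mm, 6 mm thick, with small dark dots at the six stops, and on that the knob, its axis through this origin.
- knob_grip (a point): On the index knob's vertical axis, at the height to grip, 114 mm above the table. Black plastic: a round skirt of radius 23 mm, top at 89 mm, and on it an upright grip bar 44 mm long, 14 mm wide, its top at 128 mm above the table, with a white line at its pointer end. At the start the bar lies along the head's x axis, pointer to -x; grip it across its 14 mm width, from above.
- knob (a joint): Index knob angle, rad: 0 at the start (home stop, end of travel); grows clockwise seen from above. It clicks at a stop every 0.3927 rad (22.5 degrees): 0, 0.393, 0.785, 1.178 (the third from the start), 1.571, 1.963 (end of travel). Between stops it resists with up to about 0.07 to 0.12 N m, then falls into the next stop by itself; each stop holds the knob.
- jar_a: Bystander: loose closed jar, cream, brass lid, 66 mm in diameter, 90 mm tall, beside the jig; origin at the centre of its underside.
- jar_b: Bystander: loose closed jar, brown, brass lid, 66 mm in diameter, 90 mm tall, beside the jig; origin at the centre of its underside.
- jar_c: Bystander: loose closed jar, cream, brass lid, 76 mm in diameter, 120 mm tall, in front of the jig (robot side), on its left; origin at the centre of its underside.
- lid: Bystander: loose brass jar lid, 62 mm in diameter, 12 mm thick, lying on the jig's base plate behind the catch; origin at the centre of its underside.
- label_roll: Bystander: roll of blank labels lying flat behind the jig, 80 mm outside diameter, 30 mm high; origin at the centre of its underside.
- label_pad: Bystander: pad of blank paper, 90 x 60 x 20 mm, behind the jig; origin at the centre of its underside.
- scoop: Bystander: spoon-shaped scoop, wooden handle, steel bowl, 170 mm long, lying on the table to the left of the jig; origin on its underside.

How it is judged:
By the outcome, as a careful person would: the job done as asked, in the order asked, and still so for the second after the job is handed in, while the arm keeps its last pose, push and grip.
It also fails if it takes over 58 s, if anything falls off the work surface, if the arm or the gripper's body presses on something with over 40 N, if the wrist force passes 120 N, or if a joint passes its speed limit or range.

ROBOT

A 6-joint arm with a two-finger parallel gripper is mounted at the origin on the work surface. World frame = base frame: x ahead of the robot, y to its left, z up, the work surface at z = 0. Lengths are in m, angles in rad, forces in N, time in s.
With the tool pointing down it reaches from about 0.3 to 0.85 m from the base axis. Payload 4.2 kg.
Tool frame: the origin (TCP) lies at the centre of the arm's flange, where the gripper is bolted on; the fingertips stand 191 mm ahead of it and the grasp point (between the pads) lies 172 mm ahead of it; z points along the fingers, y is the line along which they close (so a half turn about z gives the same grasp; the last joint's range is limited). The gripper opens to 91 mm and grips with 3 to 60 N. Pads are 32 mm wide; open, the fingers measure 118 mm over their backs; the gripper's body (76 mm by 178 mm) begins 60 mm behind the grasp point.
Start: joints at [-1.137, 0.32, 1.565, -0, 1.257, -0.02], TCP at [0.252, -0.517, 0.405] pointing down, gripper open.
Joint ranges: [-3.11, 3.11], [-0.84, 2.01], [0.21, 2.61], [-1.34, 4.49], [0.05, 2.63], [-2.56, 2.56]. Speed limits (rad/s): [2.57, 2.57, 3.14, 3.14, 3.14, 3.14].

INTERFACE

Orientations are given as a rotation vector (axis times angle).
In Python, from rig import * gives the robot as it stands. The module is installed in compiled form; this text tells all that it offers. Calls block until the motion is done:
- movep(position, orientation): joint-space move of the TCP to a pose.
- move_straight(position, vel=0.15, ori=None, max_force=None): straight line of the TCP; ori=None keeps the orientation; vel is the mean speed in m/s. With max_force (N) it stops when the force on the tool has changed by that much, and returns True; else False.
- move_j(angles): joint-space move.
- grip(opening, newtons=None): finger opening in m; newtons is the grip in N (None keeps the last); returns when the fingers have stopped.
- pause(seconds).
- ik(position, orientation): joint angles nearest the present ones, or None.
- camera(name): name is "scene" or "side" or "wrist"; returns a dict with "pixels" (384x512x3 uint8, red, green, blue), "intrinsics" (3x3 intrinsics, pixels), "k1" (the pictures are not rectified: a ray, as slopes to the right and down, at radius r is drawn at 1 + k1 r^2 times it, then the intrinsics apply), "extrinsics" (4x4, takes a point from camera to world coordinates); the wrist camera has in their place "hand_eye" (4x4, takes a point from camera to tool coordinates, whose origin is the TCP and whose axes are the flange's). Camera axes: x right, y up, looking along -z (the intrinsics and any distortion apply to the point x, -y, -z); pixel columns grow to the right and rows downward; lengths in m; the calibration is good to about 2 mm. A picture is of the moment at which its call begins: read the wrist's pose just before it. There is no depth.
A pose or a line that the arm cannot do raises IKError and nothing moves.
- sign_off(): hands the job in; it is judged then, once.
Readings, each from a call of its own:
- current_time(): time.
- current_q(): joint angles.
- current_joint_velocities(): joint speeds.
- current_joint_torque(): joint torques, N m.
- current_tcp_pos(): TCP position.
- current_orientation(): TCP orientation.
- current_force(): force on the tool from outside, world axes, zero at the start.
- current_wrist_torque(): the same for the moment, N m.
- current_grip_width(): finger opening in m.
- current_grip_force(): force on a finger pad.
Only numpy, scipy, OpenCV 4.12 (cv2) and the standard library are available. Lean on these libraries where they do the work, as an engineer would, in place of code of your own. Each camera call takes 0.05 s, during which the arm holds its last target. There are 200 camera calls.

## Working session

There is one attempt and no reset: what is moved stays moved. The work goes in short steps, each a Python script; the robot and the scene stay as the last script left them, time stands still between calls to the robot, and variables do not carry over. Pictures are saved under pics/ and viewed, at most 10 in all, crops included, and the job is handed in when it is done.

```bash
mkdir -p pics; python3 - <<'E'
from rig import *
import cv2,numpy as np
for n in ("scene","side"):
    c=camera(n); cv2.imwrite(f"pics/{n}0.png",cv2.resize(c["pixels"][:,:,::-1],(800,600),interpolation=cv2.INTER_CUBIC))
    print(n,c["intrinsics"],c["k1"],c["extrinsics"])
c=camera("wrist");print(c["intrinsics"],c["k1"],c["hand_eye"]);cv2.imwrite("pics/w0.png",c["pixels"][:,:,::-1])
print(current_time(),current_orientation())
E
```

```text
scene [[479.29965342   0.         253.10331305]
 [  0.         479.29965342 191.86252747]
 [  0.           0.           1.        ]] -0.042575868738125404 [[-0.03874442 -0.72158288  0.6912431   1.4914414 ]
 [ 0.99923112 -0.02382203  0.03113963  0.11002979]
 [-0.00600301  0.69191811  0.72195104  1.00509394]
 [ 0.          0.          0.          1.        ]]
side [[389.93347587   0.         261.85582826]
 [  0.         389.93347587 195.05180027]
 [  0.           0.           1.        ]] -0.014959298411945637 [[-0.85910355  0.27274382 -0.43307263  0.18643941]
 [-0.51176467 -0.44759644  0.73331736  0.7927997 ]
 [ 0.00616601  0.85162682  0.52411234  0.63257299]
 [ 0.          0.          0.          1.        ]]
[[264.97688908   0.         253.86427877]
 [  0.         264.97688908 186.55694682]
 [  0.           0.           1.        ]] -0.016963585863094748 [[ 2.68777261e-04  9.60117289e-01  2.79597423e-01  7.86801572e-02]
 [ 9.99999867e-01 -3.80852259e-04  3.46518260e-04 -4.43555829e-04]
 [ 4.39183482e-04  2.79597293e-01 -9.60117264e-01  2.03852760e-02]
 [ 0.00000000e+00  0.00000000e+00  0.00000000e+00  1.00000000e+00]]
0.15 [-3.05976468e+00 -7.06455214e-01  4.28491442e-04]
```

View pics/scene0.png

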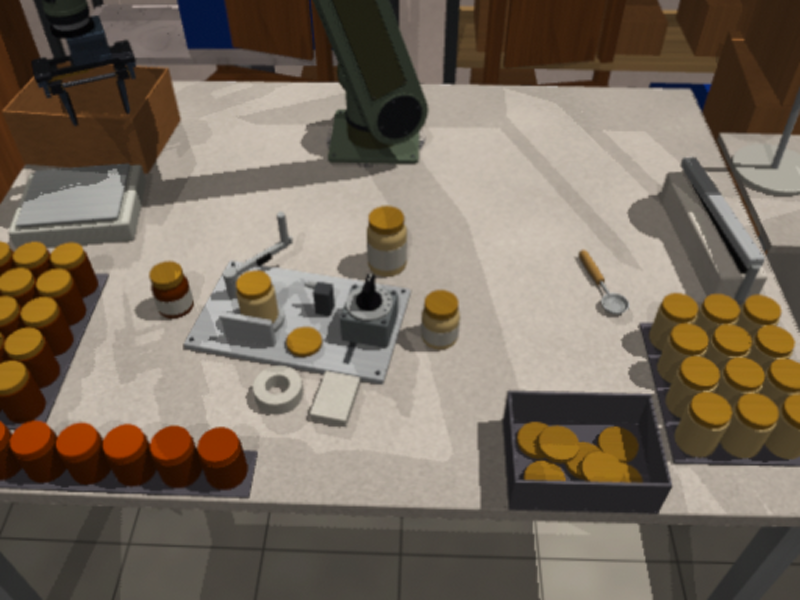

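View pics/side0.png

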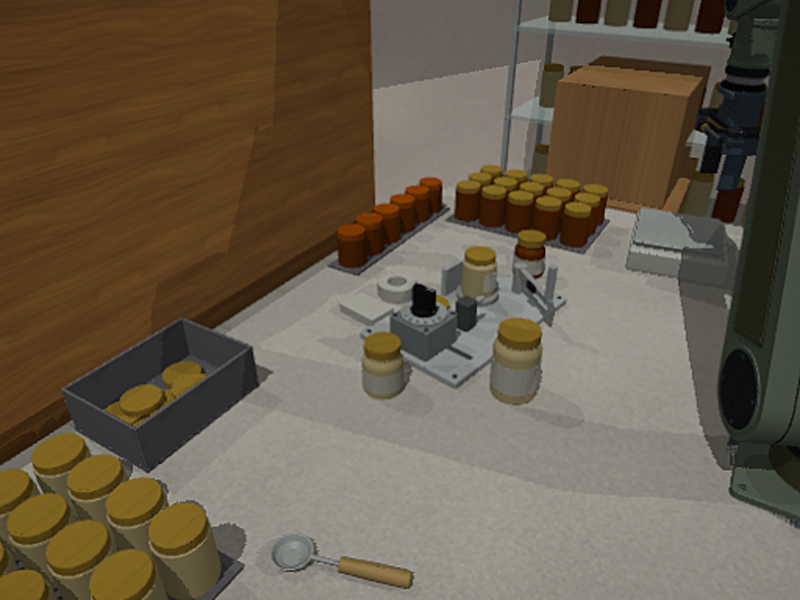

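The scene view shows the jig with corners near (222,262), (410,290), (383,381) and (187,347) px, the post top at (282,215), catch (324,286) and knob (368,283). The side view shows the post top at (551,268), catch (466,299) and knob (425,288). I'll fit the jig pose to these points.

```bash
cat > h.py <<'E'
from rig import *
import cv2, numpy as np
from scipy.optimize import least_squares
from scipy.spatial.transform import Rotation as R
def proj(P,c,T):  # world points -> pixels; T camera->world
    p=(np.asarray(P)-T[:3,3])@T[:3,:3]
    u=p[:,:2]*[1,-1]/-p[:,2:]
    u=u*(1+c["k1"]*(u**2).sum(1,keepdims=True))
    return u@c["intrinsics"][:2,:2].T+c["intrinsics"][:2,2]
def tool():
    T=np.eye(4);T[:3,:3]=R.from_rotvec(current_orientation()).as_matrix();T[:3,3]=current_tcp_pos();return T
def down(yaw): # tool x axis at yaw, z down
    return (R.from_euler('z',yaw)*R.from_euler('x',np.pi)).as_rotvec()
# p = jig x,y,yaw, keeper angle, head x,y (jig frame)
def local(p):
    a=p[3]; k=[-.022-.125*np.sin(a),-.135+.125*np.cos(a)]
    return dict(c00=[-.11,-.18,.015],c01=[-.11,.18,.015],c11=[.11,.18,.015],c10=[.11,-.18,.015],
      jar=[.027,-.065,.111],catch=[-.022,.04,.072],post=[*k,.136],knob=[p[4],p[5],.128],
      h00=[p[4]-.042,p[5]-.042,.075],h01=[p[4]-.042,p[5]+.042,.075],h11=[p[4]+.042,p[5]+.042,.075],h10=[p[4]+.042,p[5]-.042,.075],
      disc=[p[4],p[5],.081])
def world(p,q):
    c,s=np.cos(p[2]),np.sin(p[2]); q=np.asarray(q,float)
    return np.array([p[0]+c*q[0]-s*q[1],p[1]+s*q[0]+c*q[1],q[2]])
def fit(views,p0):
    def res(p):
        L=local(p);r=[]
        for c,T,pts in views:
            r.append((proj([world(p,L[k]) for k in pts],c,T)-np.array(list(pts.values()))).ravel())
        return np.concatenate(r)
    s=least_squares(res,p0,loss='soft_l1'); return s.x,res(s.x)
E
cat > f1.py <<'E'
from h import *
S=1/1.5625
sc={'c00':(222,262),'c01':(410,290),'c11':(383,381),'c10':(187,347),'jar':(255,281),'catch':(324,287),'post':(282,215),'knob':(368,282)}
sd={'c00':(566,299),'c01':(456,382),'c11':(362,334),'jar':(480,254),'catch':(466,301),'post':(551,268),'knob':(425,290)}
V=[]
for n,d in (('scene',sc),('side',sd)):
    c=camera(n); V.append((c,c["extrinsics"],{k:np.array(v)*S for k,v in d.items()}))
p,r=fit(V,[.6,0,0,1,0,.11]); print(p.round(4)); print(r.reshape(-1,2).round(1).tolist())
np.save('p.npy',p)
mid=world(p,[-.02,0,0]); q=mid+[-.1*np.cos(p[2]),-.1*np.sin(p[2]),.48]
print(q)
for y in (p[2],p[2]+np.pi): print(ik(q,down(y)))
E
python3 f1.py
```

```text
[ 5.862e-01 -1.011e-01 -1.777e-01  9.588e-01  9.000e-04  1.290e-01]
[[4.7, -1.6], [0.8, -1.9], [1.1, -1.3], [-2.2, -1.8], [-0.5, 0.6], [-0.4, 0.1], [-0.1, -0.3], [0.3, -0.7], [0.1, -1.3], [0.1, 0.8], [-2.1, -1.2], [-0.6, -1.1], [-0.1, -0.6], [-0.3, -1.4], [-0.2, -1.8]]
[ 0.46809315 -0.07992151  0.48      ]
[-0.19332748  0.1183704   1.64142825  0.          1.381794    1.55520895]
[-0.19332748  0.1183704   1.64142825  0.          1.381794   -1.58638371]
```

```bash
python3 - <<'E'
from h import *
p=np.load('p.npy')
# jar_c
cs,cd=camera("scene"),camera("side")
f=lambda x:np.concatenate([(proj([[*x,.12]],cs,cs["extrinsics"])[0]-np.array([387,218])/1.5625),(proj([[*x,.12]],cd,cd["extrinsics"])[0]-np.array([519,330])/1.5625)])
s=least_squares(f,[.4,0]);d=s.x-p[:2];C,S=np.cos(p[2]),np.sin(p[2])
print("jar_c world",s.x,"jig",[C*d[0]+S*d[1],-S*d[0]+C*d[1]],s.fun)
yaw=p[2]+p[3]+np.pi/2
q=world(p,[-.07,-.03,.50]); movep(q,down(yaw)); pause(.2)
T=tool();c=camera("wrist");np.save('T1.npy',T@c["hand_eye"])
print(current_q().round(2) if hasattr(current_q(),'round') else current_q(),current_time())
im=cv2.resize(c["pixels"][:,:,::-1],(800,600),interpolation=cv2.INTER_CUBIC)
for k,v in local(p).items():
    u=proj([world(p,v)],c,T@c["hand_eye"])[0]*1.5625; cv2.circle(im,tuple(int(t) for t in u),3,(255,0,255),1)
    print(k,u.round())
cv2.imwrite("pics/w1.png",im)
E
```

```text
jar_c world [0.43324933 0.04908041] jig [np.float64(-0.17710316767368417), np.float64(0.12080900481514019)] [ 0.33034253 -0.92944774 -0.30028292 -0.77783366]
[-0.25  0.2   1.5  -0.    1.45 -1.03] 2.3667
c00 [273. 290.]
c01 [541.  97.]
c11 [636. 267.]
c10 [382. 424.]
jar [425. 362.]
catch [482. 253.]
post [328. 239.]
knob [599. 228.]
h00 [514. 210.]
h01 [591. 158.]
h11 [631. 231.]
h10 [556. 279.]
disc [576. 221.]
```

View pics/w1.png

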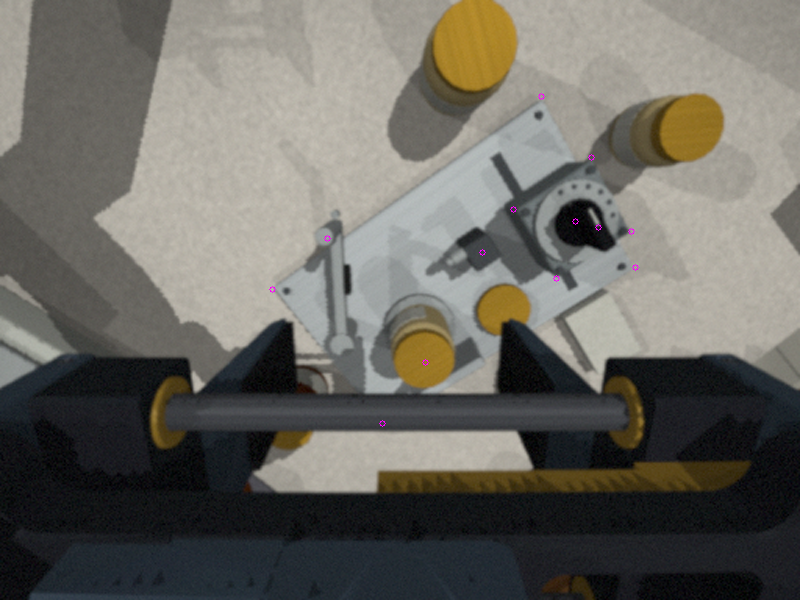

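The wrist view confirms the fit to within a few px: corner (273,290), catch (483,250), post top (323,237), disc (577,218). I'll refit with these, then grip the post and swing the bar.

```bash
cat >> f1.py <<'E'
E
sed -i '/^mid=/,$d' f1.py; cat >> f1.py <<'E'
c=camera("wrist")
V.append((c,np.load('T1.npy'),{k:np.array(v)*S for k,v in {'c00':(273,290),'c01':(540,103),'catch':(483,250),'post':(323,237),'disc':(577,218),'jar':(425,359)}.items()}))
p,r=fit(V,p); print(p.round(4)); print(r.reshape(-1,2)[15:].round(1).tolist())
np.save('p.npy',p)
E
python3 f1.py; cat > a.py <<'E'
from h import *
p=np.load('p.npy')
def pose(a,z):
    return world(p,[-.022-.125*np.sin(a),-.135+.125*np.cos(a),z+.172]),down(p[2]+a+np.pi/2)
a0=p[3]
grip(.06); q,o=pose(a0,.20); movep(q,o)
q,o=pose(a0,.114); print("hit",move_straight(q,vel=.12,max_force=8))
grip(.0,12); print("width",current_grip_width(),"F",current_force(),"tcp err",np.array(current_tcp_pos())-q)
for a in np.linspace(a0,.15,7)[1:]:
    q,o=pose(a,.114); move_straight(q,vel=.12,ori=o); print(round(a,2),np.round(current_force(),1))
print(current_time())
E
python3 a.py
```

```text
[ 5.862e-01 -1.011e-01 -1.777e-01  9.588e-01  9.000e-04  1.290e-01]
[[4.7, -1.6], [0.8, -1.9], [1.1, -1.3], [-2.2, -1.8], [-0.5, 0.6], [-0.4, 0.1], [-0.1, -0.3], [0.3, -0.7], [0.1, -1.3], [0.1, 0.8], [-2.1, -1.2], [-0.6, -1.1], [-0.1, -0.6], [-0.3, -1.4], [-0.2, -1.8]]
[ 5.855e-01 -1.007e-01 -1.773e-01  9.807e-01 -2.000e-04  1.308e-01]
[[-0.3, -0.6], [0.8, -4.4], [-0.4, 1.3], [0.7, 0.6], [-0.1, 0.3], [0.2, 1.5]]
hit False
width 0.015803948940181507 F [ 0.05914285 -0.26823221  0.40098459] tcp err [-3.15178984e-05 -1.69255937e-05  1.63707747e-05]
0.84 [ 1.  -1.   0.6]
0.7 [-0.5 -1.4  1. ]
0.57 [ 0.6 -2.8 -0.7]
0.43 [ 1.5 -4.5  0.2]
0.29 [-0.3 -5.3  0.2]
0.15 [-0.5 -6.6  2.2]
7.1583
```

```bash
cat > b.py <<'E'
from h import *
p=np.load('p.npy'); exec(open('a.py').read().split('a0=')[0].split("npy')\n")[1])
grip(.022); grip(0,12); print("regrip",np.round(current_force(),1))
for a in (.10,.05,.02,0,-.015,-.03,-.045):
    q,o=pose(a,.114); h=move_straight(q,vel=.05,ori=o,max_force=12); F=np.array(current_force())
    j=R.from_euler('z',-p[2]).apply(F); print(a,h,"jig force",j.round(1))
    if h or j[0]<-9: break
pause(.3); print(current_force(),current_grip_width(),current_time())
c=camera("scene");i=c["pixels"][130:260,100:280,::-1];cv2.imwrite("pics/s2.png",cv2.resize(i,None,fx=4,fy=4,interpolation=cv2.INTER_CUBIC))
E
python3 b.py
```

```text
regrip [-0.8 -0.2  0.5]
0.1 False jig force [-0.5  1.5  0.3]
0.05 False jig force [ 2.4  1.7 -2.8]
0.02 False jig force [ 1.8  1.5 -1.4]
0 False jig force [ 1.1  1.6 -0.2]
-0.015 False jig force [-4.9  0.7  2.5]
-0.03 False jig force [-8.9  0.6  5.6]
-0.045 False jig force [-13.4   0.6   7.6]
[-12.53124229   2.6705315    8.11541297] 0.01563472828544258 9.8583
```

View pics/s2.png

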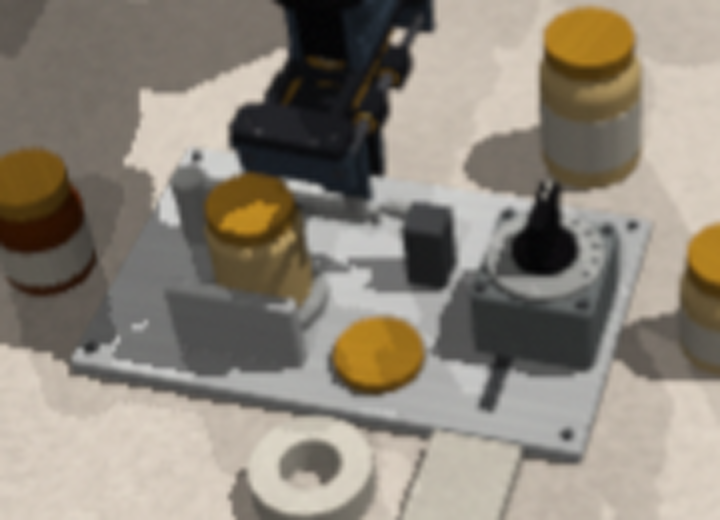

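The bar is on its stop: the ball pulled it in at +2.4 N, then it pushed back with rising force, and the crop shows it lying across the jar front to the catch. Next I'll ease off, release, and look from above the knob.

```bash
cat > c.py <<'E'
from h import *
p=np.load('p.npy'); exec(open('a.py').read().split('a0=')[0].split("npy')\n")[1])
q,o=pose(-.01,.114); move_straight(q,vel=.05,ori=o); print(np.round(current_force(),1))
grip(.035); print(np.round(current_force(),1))
q,o=pose(-.01,.20); move_straight(q,vel=.2)
k=world(p,[p[4],p[5],.40]); movep(k,down(p[2]+np.pi)); grip(.06); pause(.2)
T=tool();c=camera("wrist");np.save('T2.npy',T@c["hand_eye"]); print(np.round(current_q(),2),current_time())
im=cv2.resize(c["pixels"][:,:,::-1],(800,600),interpolation=cv2.INTER_CUBIC)
L=local(p); 
for e in (-.022,.022): L['b%g'%e]=[p[4]+e,p[5],.128]
for e in (-.04,.04): L['dx%g'%e]=[p[4]+e,p[5],.081]; L['dy%g'%e]=[p[4],p[5]+e,.081]
L['post']=[-.022,-.01,.136]
for n,v in L.items():
    u=proj([world(p,v)],c,T@c["hand_eye"])[0]*1.5625; cv2.circle(im,tuple(int(t) for t in u),3,(255,0,255),1)
    print(n,u.round())
cv2.imwrite("pics/w3.png",im)
E
python3 c.py
```

```text
[-4.6  1.8  2.5]
[ 0.2  0.3 -1.6]
[ 0.03  0.38  1.49  0.    1.27 -1.37] 13.2917
c00 [ 26. 136.]
c01 [456. 134.]
c11 [447. 374.]
c10 [ 81. 373.]
jar [117. 331.]
catch [276. 251.]
post [165. 271.]
knob [396. 302.]
h00 [339. 225.]
h01 [454. 225.]
h11 [450. 332.]
h10 [343. 332.]
disc [396. 282.]
b-0.022 [396. 268.]
b0.022 [396. 334.]
dx-0.04 [396. 229.]
dy-0.04 [343. 282.]
dx0.04 [396. 332.]
dy0.04 [450. 282.]
```

View pics/w3.png

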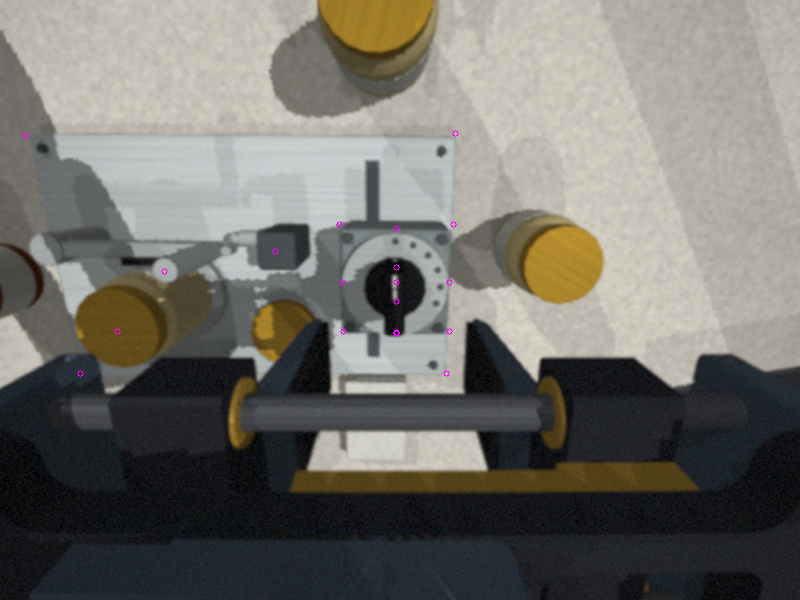

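The view shows the post at (165,270), where the shut position predicts it. The knob bar is at x≈394.5 px, against 396 predicted. I'll check the disc with one crop.

```bash
python3 - <<'E'
import cv2
i=cv2.imread('pics/w3.png')[205:355,320:470]; cv2.imwrite('pics/w3c.png',cv2.resize(i,(600,600),interpolation=cv2.INTER_CUBIC))
E
```

```text
(no output)
```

View pics/w3c.png

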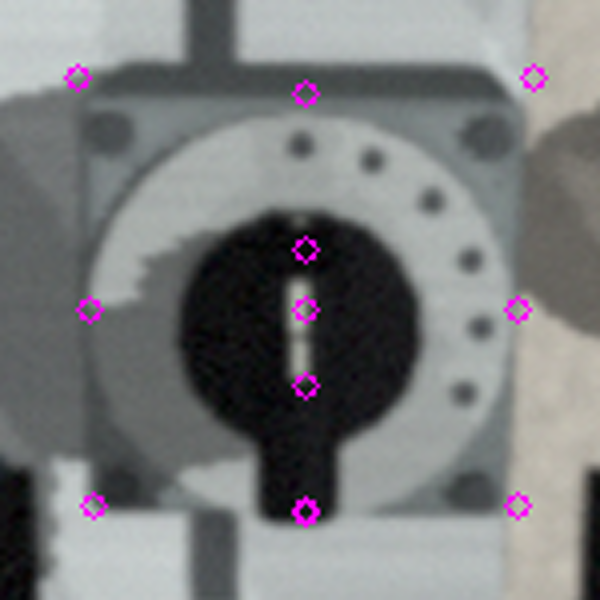

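Disc, skirt and bar ends put the knob axis about 2 mm further along jig +x and 1 mm towards -y. That's within tolerance, so I'll correct and grip.

```bash
cat > d.py <<'E'
from h import *
p=np.load('p.npy'); p[4]+=.002; p[5]-=.001; np.save('p2.npy',p)
k=lambda z: world(p,[p[4],p[5],z+.172])
move_straight(k(.20),vel=.15)
print("hit",move_straight(k(.113),vel=.1,max_force=8), np.round(current_force(),1))
print("tau0",np.round(current_wrist_torque(),3))
grip(.0,10); J=R.from_euler('z',-p[2])
print(current_grip_width(),"jigF",J.apply(current_force()).round(1),np.round(current_wrist_torque(),3))
grip(.0,35)
print(current_grip_width(),"jigF",J.apply(current_force()).round(1),np.round(current_wrist_torque(),3),current_time())
E
python3 d.py
```

```text
hit False [ 0.4 -0.   0.1]
tau0 [ 0.082 -0.124  0.027]
0.014031707972913065 jigF [ 1.4 -2.8 -0.4] [-0.456 -0.043  0.019]
0.013731689610008282 jigF [ 0.4 -5.3 -0.2] [-0.757 -0.089 -0.061] 15.625
```

```bash
cat > e.py <<'E'
from h import *
import sys
p=np.load('p2.npy'); J=R.from_euler('z',-p[2])
def go(a): movep(world(p,[p[4],p[5],.285]),down(p[2]+np.pi-a)); pause(.1)
def rep(a): print(round(a,3),"jigF",J.apply(current_force()).round(1),"tz",round(float(current_wrist_torque()[2]),3),"q6",round(float(current_q()[5]),3),"t",round(current_time(),2))
def run(a0,a1,n):
    for a in np.linspace(a0,a1,n+1)[1:]: go(a); rep(a)
E
python3 - <<'E'
from e import *
p[5]-=.0015; np.save('p2.npy',p)
go(0); rep(0); run(0,.3927,8)
E
```

```text
0 jigF [0.3 1.  1.1] tz -0.02 q6 -1.371 t 15.97
0.049 jigF [-0.1  3.3 -1.5] tz 0.035 q6 -1.323 t 16.32
0.098 jigF [ 0.6  4.8 -0.9] tz 0.088 q6 -1.274 t 16.68
0.147 jigF [ 1.1  5.3 -1.1] tz 0.089 q6 -1.225 t 17.02
0.196 jigF [ 1.4  4.6 -0.3] tz -0.017 q6 -1.176 t 17.38
0.245 jigF [ 1.   5.3 -1. ] tz -0.041 q6 -1.127 t 17.73
0.295 jigF [ 0.8  6.  -0.8] tz -0.031 q6 -1.077 t 18.07
0.344 jigF [ 0.8  6.  -0.4] tz -0.063 q6 -1.028 t 18.43
0.393 jigF [1.1 6.2 0.6] tz -0.05 q6 -0.979 t 18.77
```

```bash
python3 - <<'E'
from e import *
p[5]+=.0015; np.save('p2.npy',p)
go(.3927); rep(.3927); run(.3927,.7854,8)
E
```

```text
0.393 jigF [ 0.7  1.2 -1. ] tz -0.027 q6 -0.976 t 19.12
0.442 jigF [1.6 1.4 0.2] tz 0.041 q6 -0.928 t 19.48
0.491 jigF [ 2.9  0.1 -0.1] tz 0.103 q6 -0.879 t 19.82
0.54 jigF [ 3.2  0.1 -1. ] tz 0.078 q6 -0.83 t 20.18
0.589 jigF [ 3.3  1.3 -0.5] tz -0.011 q6 -0.781 t 20.52
0.638 jigF [ 4.3  1.5 -1.8] tz -0.001 q6 -0.732 t 20.88
0.687 jigF [ 4.9  1.3 -3.1] tz -0.101 q6 -0.683 t 21.23
0.736 jigF [ 4.9  1.1 -2.1] tz -0.051 q6 -0.633 t 21.57
0.785 jigF [ 5.3  1.3 -2.9] tz -0.001 q6 -0.584 t 21.93
```

```bash
python3 - <<'E'
from e import *
p[4]+=.0015; np.save('p2.npy',p)
go(.7854); rep(.7854); run(.7854,1.1781,8)
pause(.3); rep(1.178); print(current_grip_width(),current_grip_force())
T=tool();c=camera("wrist")
im=c["pixels"][:,:,::-1][60:240,0:330]; cv2.imwrite("pics/w4.png",cv2.resize(im,None,fx=2.4,fy=2.4,interpolation=cv2.INTER_CUBIC))
c=camera("scene");i=c["pixels"][130:260,100:280,::-1];cv2.imwrite("pics/s4.png",cv2.resize(i,None,fx=4,fy=4,interpolation=cv2.INTER_CUBIC))
for n in ([-.022,-.01,.136],[-.022,.04,.072],[p[4],p[5],.128]):
    print("scene crop",((proj([world(p,n)],c,c["extrinsics"])[0]-[100,130])*4).round())
E
```

```text
0.785 jigF [-0.8  1.5  1.5] tz -0.021 q6 -0.584 t 22.27
0.834 jigF [-2.7  2.7  2.7] tz 0.039 q6 -0.536 t 22.62
0.884 jigF [-3.1  3.5  3.8] tz 0.089 q6 -0.487 t 22.98
0.933 jigF [-3.6  4.4  4.4] tz 0.002 q6 -0.438 t 23.32
0.982 jigF [-3.3  2.4  4.7] tz 0.014 q6 -0.389 t 23.68
1.031 jigF [-3.8  2.9  3.9] tz -0.013 q6 -0.339 t 24.02
1.08 jigF [-3.4  2.8  2.9] tz -0.047 q6 -0.29 t 24.38
1.129 jigF [-2.3  3.8  4.5] tz -0.126 q6 -0.241 t 24.73
1.178 jigF [-2.7  3.6  4.4] tz -0.067 q6 -0.192 t 25.07
1.178 jigF [-2.8  4.2  4. ] tz 0.001 q6 -0.192 t 25.38
0.013586184792620708 35.000717639923096
scene crop [349. 136.]
scene crop [429. 215.]
scene crop [544. 201.]
```

View pics/w4.png

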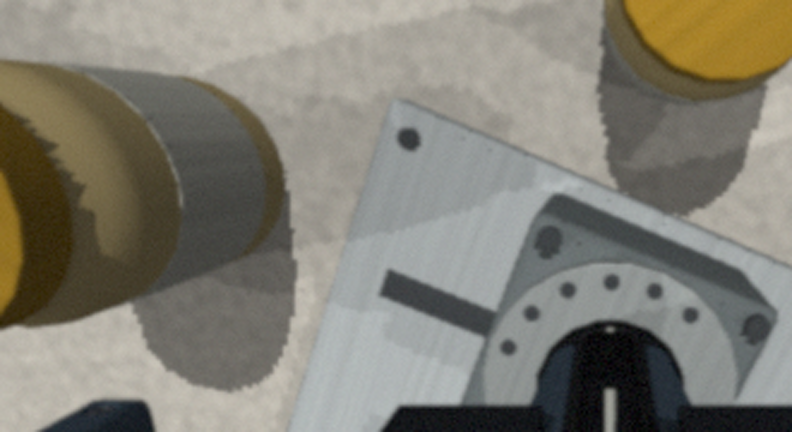

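View pics/s4.png

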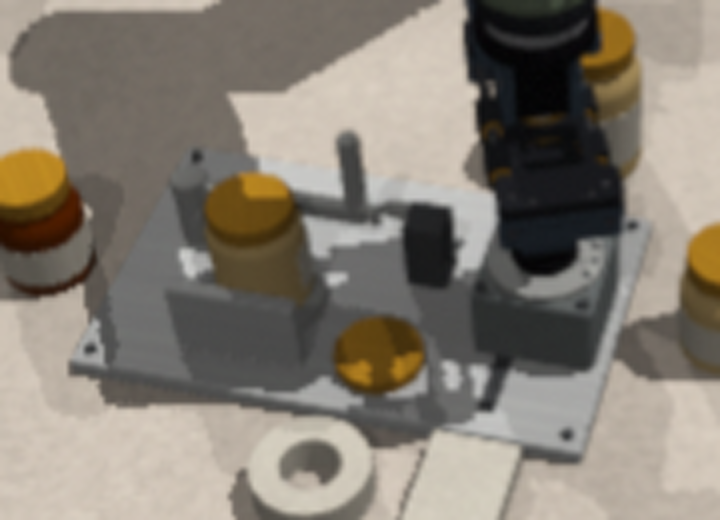

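The wrist view shows the pointer tick (609,328) under the fourth of the six dots (612,282), which is the third stop from home. The scene crop shows the keeper post at (348,136), with shut predicted at (349,136), and the bystanders where they were. Torque is about 0 in the stop, so I'm handing in.

```bash
python3 -c "
from rig import *
print(sign_off())"
```

```text
the job is handed in; nothing more can be done
None
```

The job is handed in: I swung the keeper bar shut into its catch first, then turned the knob clockwise three clicks to the third stop, where the gripper still holds it, at about 25 s on the robot's clock.

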